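Block up the rock specimen case

TASK

Two rock slabs lie in the sloping specimen case and each can still slide up its bay: fill the gap above each rock with the painted block that fits it snugly, fin upwards, lowered gently square to the sloping case until it sits fully home on the case floor, and let go. Leave the rocks in their bays, and leave the block that fits neither gap, the bowls, the jar and the sample tile where they are.

Things in the scene. Friction and masses are not known exactly. Their poses are not given: they have to be found in the camera images.
- case: Open wooden case with two bays, on a stand sloping 28 deg, low side to the robot. Origin: centre of its inner floor, 64 mm above the bench; x up the slope, y to the left across, z square out of the floor. Bays: 150 mm in x (-75 to +75) by 88 mm in y, centred at y = +48 and -48. Walls and divider 8 mm thick, 45 mm high above the inner floor; 166 x 200 mm outside. Nothing is above it.
- long_rock: Sawn pale grey banded rock slab (whitish top), 114 mm long (x) x 84 wide (y) x 38 high (z), about 0.6 kg, loose in one bay, with its low end against the case's low wall. Origin: middle of its low end, at its underside; x runs up the slope along its length. It leaves a gap of about 36 mm between its high end (x = 114 mm) and the case's high wall.
- short_rock: Sawn red-brown banded rock slab, 94 mm long (x) x 84 wide (y) x 38 high (z), about 0.5 kg, loose in the other bay, with its low end against the case's low wall. Origin and axes as for the grey rock. It leaves a gap of about 56 mm between its high end (x = 94 mm) and the case's high wall.
- thin_block_c (a point): Blue wood block, 30 mm thick (its x) x 80 long (y) x 45 high, upright on the bench; a bare-wood grip fin 16 mm thick (x) x 60 long (y), on top in the middle, rises 38 mm more (83 mm in all). About 0.1 kg. Point: its centre, 41.5 mm above its underside; z up.
- thick_block_c (a point): Green wood block, 50 mm thick (its x) x 80 long (y) x 45 high, upright on the bench; a bare-wood grip fin 16 mm thick (x) x 60 long (y), on top in the middle, rises 38 mm more (83 mm in all). About 0.1 kg. Point: its centre, 41.5 mm above its underside; z up.
- mid_block_c (a point): Yellow wood block, 40 mm thick (its x) x 80 long (y) x 45 high, upright on the bench; a bare-wood grip fin 16 mm thick (x) x 60 long (y), on top in the middle, rises 38 mm more (83 mm in all). About 0.1 kg. Point: its centre, 41.5 mm above its underside; z up. A spare that suits neither gap; it is to be left alone.
- bowl: Clear glass bowl, 120 mm across, 60 high, on the bench towards the far side; a bystander. Origin: centre of its underside, z up.
- bowl2: Clear glass bowl, 110 mm across, 55 high, to the left; a bystander. Origin: centre of its underside, z up.
- jar: Amber glass jar, 70 mm across, 90 high, at the left; a bystander. Origin: centre of its underside, z up.
- sample_tile: White tile 110 x 110 x 8 mm carrying two reddish crystal lumps up to 28 mm high, at the right; a bystander. Origin: centre of its underside, z up.
Things that resemble listed ones, but are neither listed nor needed, are in the scene too. Leave any pink look-alike of the short_rock alone.

How it is judged (in metres and radians):
At the end, for the whole second after the job is handed in: Blue block above the grey rock, green above the red-brown, each between rock and high wall (4 mm), within 12 mm of the rock's mid line, within 5 mm of seated depth, fin up, square to the case floor within 0.10 rad; rocks on the floor (5 mm), low ends within about 10 mm of the low wall; all at rest (x of thin_block_c in the frame of long_rock between 0.125 and 0.139 m and y of thin_block_c in the frame of long_rock between -0.012 and 0.012 m and z of thin_block_c in the frame of case between 0.0365 and 0.0465 m and angle between the z axis of each of thin_block_c, thick_block_c and the z axis of case, either way round below 0.1 rad and angle between each of thin_block_c, thick_block_c's own z axis and vertical below 0.7 rad and z of long_rock in the frame of case between -0.005 and 0.005 m and x of long_rock in the frame of case between -0.08 and -0.064 m and linear speed of each of thin_block, long_rock, thick_block, short_rock below 0.02 m/s and x of thick_block_c in the frame of short_rock between 0.115 and 0.129 m and y of thick_block_c in the frame of short_rock between -0.012 and 0.012 m and z of thick_block_c in the frame of case between 0.0365 and 0.0465 m and z of short_rock in the frame of case between -0.005 and 0.005 m and x of short_rock in the frame of case between -0.08 and -0.064 m); the robot touches nothing.
It fails at once if the yellow block is disturbed (moved over 30 mm) (distance of mid_block_c from where it was at the start of the episode above 0.03 m).
It fails at once if a bowl, the jar or the sample tile is disturbed (moved over 30 mm) (distance of any of bowl, bowl2, jar, sample_tile from where it was at the start of the episode above 0.03 m).
It fails at once if a rock is lifted or knocked out of its bay (over 25 mm off the case floor) (z of any of long_rock, short_rock in the frame of case above 0.025 m).
It fails at once if a block is dropped or rammed into the case (faster than 0.5 m/s within 50 mm of the case floor) ((x of thin_block_c in the frame of case between -0.09 and 0.09 m and y of thin_block_c in the frame of case between -0.11 and 0.11 m and z of thin_block_c in the frame of case between 0.02 and 0.09 m and linear speed of thin_block above 0.5 m/s) or (x of thick_block_c in the frame of case between -0.09 and 0.09 m and y of thick_block_c in the frame of case between -0.11 and 0.11 m and z of thick_block_c in the frame of case between 0.02 and 0.09 m and linear speed of thick_block above 0.5 m/s)).
It also fails if it takes over 64 s, if anything falls off the work surface, if the arm or the gripper's body presses on something with over 40 N, if the wrist force passes 120 N, or if a joint passes its speed limit or range.

ROBOT

A 6-joint arm with a two-finger parallel gripper is mounted at the origin on the work surface. World frame = base frame: x ahead of the robot, y to its left, z up, the work surface at z = 0. Lengths are in m, angles in degrees, forces in N, time in s.
With the tool pointing down it reaches from about 0.325 to 0.775 m from the base axis. Payload 5.5 kg.
Tool frame: the origin (TCP) lies at the centre of the arm's flange, where the gripper is bolted on; the fingertips stand 182 mm ahead of it and the grasp point (between the pads) lies 163 mm ahead of it; z points along the fingers, y is the direction in which the jaws open and shut (so a half turn about z gives the same grasp; the last joint's range is limited). The gripper opens to 88 mm and grips with 3 to 60 N. Pads are 20 mm wide; open, the fingers measure 115 mm over their backs; the gripper's body (75 mm by 178 mm) begins 61 mm behind the grasp point.
Start: joints at [-73.15, 5.22, 70.514, -0, 104.267, -3.249], TCP at [0.206, -0.563, 0.405] pointing down, gripper open.
Joint ranges: [-164.24, 164.24], [-49.07, 125.15], [9.68, 141.18], [-86.29, 266.29], [3.28, 154.24], [-151.56, 151.56]. Speed limits (degrees/s): [147.25, 147.25, 172.46, 180, 180, 180].

INTERFACE

Orientations are given as [roll, pitch, yaw] about the fixed x, y, z axes, in that order (R = Rz(yaw) Ry(pitch) Rx(roll)).
In Python, from station import r gives the robot as it stands. The module is installed in compiled form; this text tells all that it offers. Calls block until the motion is done:
- r.reach(position, orientation): joint-space move of the TCP to a pose.
- r.servo_line(position, rotation=None, speed=0.15): straight line of the TCP; rotation=None keeps the orientation; speed is the mean speed in m/s.
- r.move_joints(angles): joint-space move.
- r.let_go() and r.grab(squeeze=None): open the fingers fully, or close them until they stop; squeeze is the grip in N (None keeps the last).
- r.wait(seconds).
- r.inverse_kinematics(position, orientation): joint angles nearest the present ones, or None.
- r.sense(): the state.
- r.snapshot(name): name is "scene" or "top" or "wrist"; returns a dict with "frame" (420x560x3 uint8, red, green, blue), "fx", "fy", "cx", "cy" (pixels), "dist_coeffs" ([k1, k2, p1, p2, k3] as OpenCV has them; the pictures are not rectified), "R" (3x3) and "t" (3): a world point X has camera coordinates R X + t. Camera axes: x right, y down, z forward; pixel columns grow to the right and rows downward; lengths in m; the calibration is good to about 2 mm. A picture is of the moment at which its call begins. There is no depth.
A pose or a line that the arm cannot do raises r.IKError and nothing moves.
- r.hand_in(): hands the job in, once; it reports no verdict.
The state is a dict: "clock": time; "joints": joint angles; "joint_vel": joint speeds; "joint_torque": joint torques, N m; "tcp_pos": TCP position; "orientation": TCP orientation; "contact_force": force on the tool from outside, world axes, zero at the start; "torque": the same for the moment, N m; "opening": finger opening in m.
Only numpy, scipy, OpenCV 4.12 (cv2) and the standard library are available. Lean on these libraries where they do the work, as an engineer would, in place of code of your own. Each camera call takes 0.05 s, during which the arm holds its last target. There are 200 camera calls.

## Working session

There is one attempt and no reset: what is moved stays moved. The work goes in short steps, each a Python script; the robot and the scene stay as the last script left them, time stands still between calls to the robot, and variables do not carry over. Pictures are saved under pics/ and viewed, about 8 in all and at most 12, crops included, and the job is handed in when it is done.

```bash
mkdir -p pics; python3 - <<'E'
from station import r
import cv2,numpy as np
for n in ["scene","top"]:
    s=r.snapshot(n); cv2.imwrite(f"pics/{n}0.png",cv2.resize(s["frame"][:,:,::-1],(800,600),interpolation=cv2.INTER_CUBIC))
    print(n,s["fx"],s["fy"],s["cx"],s["cy"],s["dist_coeffs"],-np.array(s["R"]).T@np.array(s["t"]))
    np.savez(f"pics/{n}0.npz",**s)
print(r.sense())
E
```

```text
scene 446.4308667770723 446.4308667770723 278.22696159132215 220.88911349618795 [-0.05452544  0.          0.          0.          0.        ] [ 1.51430178 -0.12322954  0.92190142]
top 463.7507345548712 463.7507345548712 282.0130277441098 211.23313326001656 [-0.06428691  0.          0.          0.          0.        ] [0.3390321  0.0318008  1.25472429]
{'clock': 0.1, 'joints': array([-7.31487218e+01,  5.25837861e+00,  7.05740515e+01,  2.75746393e-04,
        1.04266368e+02, -3.24886066e+00]), 'joint_vel': array([ 0.03057377, -0.01410178, -0.24988908,  0.10042538,  0.00652383,
       -0.01042388]), 'joint_torque': array([ 2.77870546e-03, -4.47855234e+01, -4.07571423e+01,  7.00639025e-02,
        2.83530360e-02, -1.16258921e-04]), 'tcp_pos': array([ 0.20620979, -0.56350795,  0.40363318]), 'orientation': array([-1.79901376e+02, -5.86611523e-03,  2.01002015e+01]), 'contact_force': array([-0.43748108, -0.17008598, -1.13163775]), 'torque': array([-0.00448902,  0.0071598 ,  0.00583683]), 'opening': 0.0874610616837049}
```

View pics/top0.png

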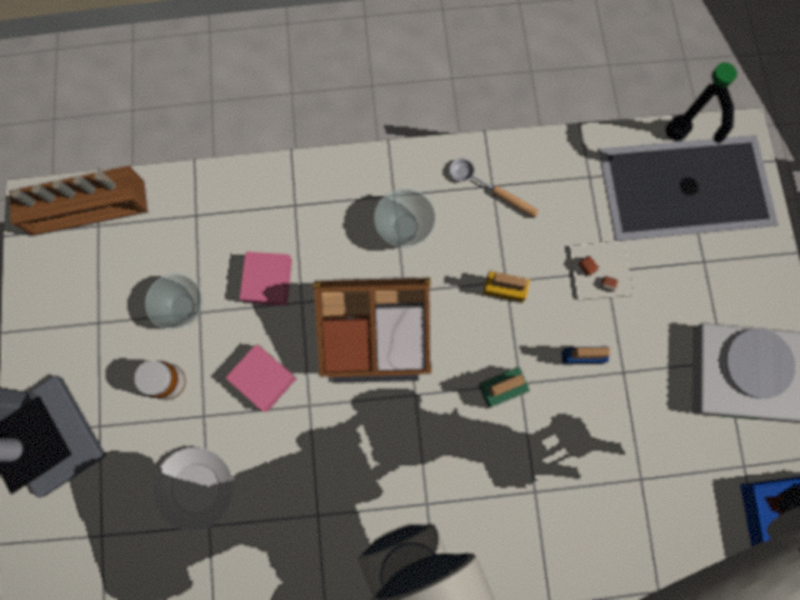

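View pics/scene0.png

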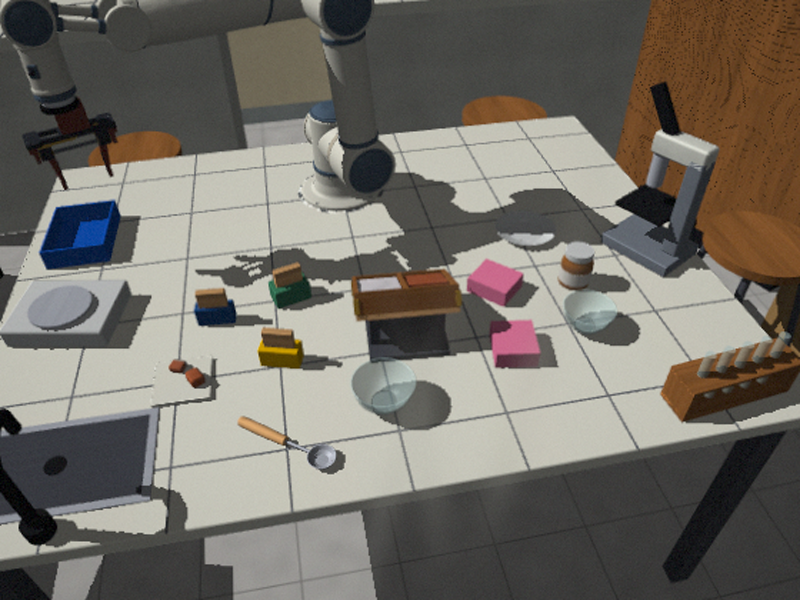

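The top view shows the case at about (373,328). The red-brown rock is in the left bay at (345,345) and the grey rock in the right bay at (400,338). Both gaps are on the far, high side. The blocks are green (505,387), blue (586,354) and yellow (508,286). The pink slabs at (266,278) and (260,378) are look-alikes lying on the bench. The short_rock is the red-brown one in the case. I'll check this in an enlarged crop.

```bash
python3 - <<'E'
import cv2,numpy as np
f=np.load("pics/top0.npz")["frame"][:,:,::-1]
a=cv2.resize(f[185:275,215:315],(800,720),interpolation=cv2.INTER_CUBIC)[:600]
b=cv2.resize(f[230:290,325:435],None,fx=7,fy=7,interpolation=cv2.INTER_CUBIC)
cv2.imwrite("pics/case0.png",a);cv2.imwrite("pics/blk0.png",b)
E
```

```text
(no output)
```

View pics/case0.png

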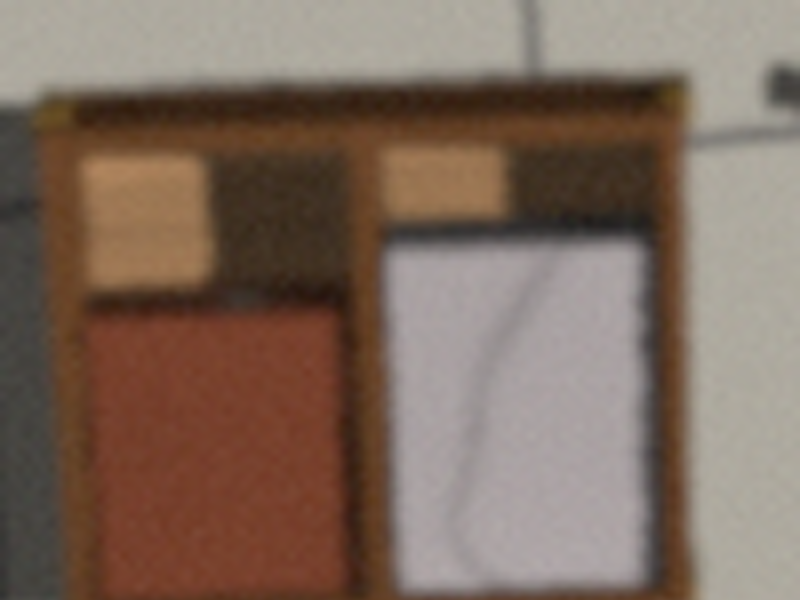

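View pics/blk0.png

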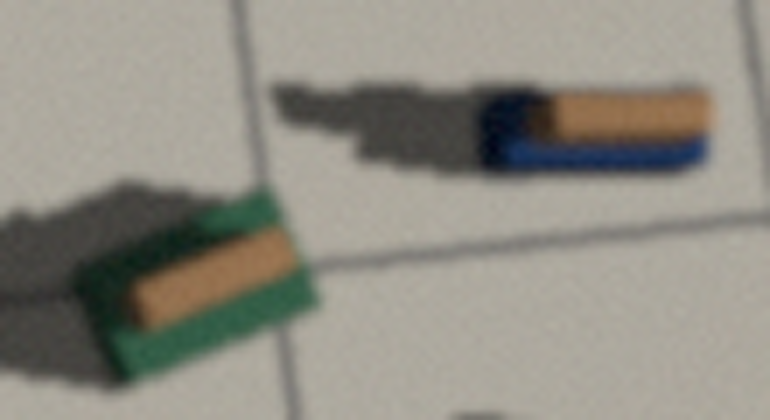

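Case crop (8x): the red-brown rock's top edge is at y≈305 and the grey rock's at y≈235. The high wall's inner edge is at y≈150. The left gap is the wide one and the right gap the narrow one, as described. Block crop (7x): the green fin runs (145,310)–(285,245) and the blue fin (555,115)–(710,113). Next I'll make rough estimates and find the wrist camera's mounting pose.

```bash
cat > h.py <<'E'
import numpy as np, cv2
from scipy.spatial.transform import Rotation as Ro
from scipy.optimize import least_squares
def proj(s,X):
    K=np.array([[s["fx"],0,s["cx"]],[0,s["fy"],s["cy"]],[0,0,1]],float)
    return cv2.projectPoints(np.asarray(X,float).reshape(-1,1,3),cv2.Rodrigues(np.array(s["R"],float))[0],np.array(s["t"],float),K,np.array(s["dist_coeffs"],float))[0][:,0]
def ray(s,uv):
    K=np.array([[s["fx"],0,s["cx"]],[0,s["fy"],s["cy"]],[0,0,1]],float)
    n=cv2.undistortPoints(np.array(uv,float).reshape(-1,1,2),K,np.array(s["dist_coeffs"],float))[:,0]
    R=np.array(s["R"]);return -R.T@s["t"], np.c_[n,np.ones(len(n))]@R
def atz(s,uv,z):
    c,d=ray(s,uv); return c+d*((z-c[2])/d[:,2])[:,None]
S28=np.radians(28)
def caseT(p):  # x,y,yaw(rad) -> R,t
    return Ro.from_euler('z',p[2]).as_matrix()@Ro.from_euler('y',-S28).as_matrix(), np.array([p[0],p[1],.064])
def fitcase(obs): # obs: list of (s, pts_case, uv)
    def f(p):
        R,t=caseT(p); return np.concatenate([(proj(s,np.array(P)@R.T+t)-np.array(u)).ravel() for s,P,u in obs])
    q=least_squares(f,[.5,0,0],loss='soft_l1'); return q.x,q.fun
def fitblk(obs,x0): # upright on the bench, points in block frame (centre), x y yaw
    def f(p):
        R=Ro.from_euler('z',p[2]).as_matrix(); return np.concatenate([(proj(s,np.array(P)@R.T+[p[0],p[1],.0415])-np.array(u)).ravel() for s,P,u in obs])
    q=least_squares(f,x0,loss='soft_l1'); return q.x,q.fun
E
python3 - <<'E'
from h import *
from station import r
s=dict(np.load("pics/top0.npz"))
sc=560/800
print("case",fitcase([(s,[[.083,.1,.045],[.083,-.1,.045],[-.083,-.1,.045],[-.083,.1,.045]],np.array([[316.5,283.5],[430.5,280],[430,372],[322,375]])*sc)]))
k=lambda a:np.array([325,230])+np.array(a,float)/7
for n,a in [("green",[[145,310],[285,245]]),("blue",[[555,115],[710,113]])]:
    P=atz(s,k(a),.083);d=P[0]-P[1];print(n,P,P.mean(0),np.degrees(np.arctan2(d[1],d[0])),np.linalg.norm(d))
print("yellow",atz(s,[[508*sc,281*sc]],.083))
w=r.snapshot("wrist");st=r.sense()
T=Ro.from_euler('xyz',st["orientation"],degrees=True).as_matrix()
print("cam in tool",T.T@(-w["R"].T@w["t"]-st["tcp_pos"]),"\n",w["R"]@T,w["fx"],w["cx"],w["cy"])
E
```

```text
case (array([ 0.56623189,  0.05813601, -0.07805543]), array([-0.70928793,  0.53971285,  0.40419234,  0.98708989,  1.43629241,
       -0.70237228, -0.76999331, -0.87609478]))
green [[ 0.41443032 -0.13747706  0.083     ]
 [ 0.43226064 -0.1909674   0.083     ]] [ 0.42334548 -0.16422223  0.083     ] 108.43515131268083 0.05638384053632781
blue [[ 0.46872262 -0.2961144   0.083     ]
 [ 0.46337703 -0.35317868  0.083     ]] [ 0.46604983 -0.32464654  0.083     ] 84.64834243891437 0.05731410961987054
yellow [[ 0.61132954 -0.18963443  0.083     ]]
cam in tool [0.06970097 0.00011224 0.01975687] 
 [[-1.45051826e-03  9.99998820e-01  5.05865635e-04]
 [-9.67178770e-01 -1.27437470e-03 -2.54093691e-01]
 [-2.54092746e-01 -8.57830040e-04  9.67179477e-01]] 289.8484781056031 283.8259201246 203.45192892332759
```

```bash
cat >> h.py <<'E'
def downori(blkyaw_deg,flip):  # tool z down, tool y along +-block x
    a=np.radians(blkyaw_deg+180*flip); y=np.array([np.cos(a),np.sin(a),0]); z=np.array([0,0,-1.])
    return Ro.from_matrix(np.c_[np.cross(y,z),y,z]).as_euler('xyz',degrees=True)
def caseori(p,flip):
    R,t=caseT(p); y=R[:,0]*(1-2*flip); z=-R[:,2]
    return Ro.from_matrix(np.c_[np.cross(y,z),y,z]).as_euler('xyz',degrees=True)
def casept(p,q): R,t=caseT(p); return R@np.array(q,float)+t
E
python3 - <<'E'
from h import *
from station import r
np.set_printoptions(precision=2,suppress=True)
p=[.566,.058,-.078]
for f in (0,1):
    print(f)
    for n,q,o in [("view",casept(p,[.02,-.06+.12*f,.36]),caseori(p,f)),("placeB",casept(p,[.057,-.048,.235]),caseori(p,f)),("overB",casept(p,[.057,-.048,.34]),caseori(p,f)),("placeG",casept(p,[.047,.048,.235]),caseori(p,f)),
      ("green",[.423,-.164,.235],downori(18.4,f)),("blue",[.466,-.325,.235],downori(-5.3,f)),("blueup",[.466,-.325,.38],downori(-5.3,f))]:
        print(n,np.round(q,3),r.inverse_kinematics(q,o))
E
```

```text
0
view [0.41 0.01 0.39] [ -3.09 -37.96 109.18  -0.65  80.79   1.32]
placeB [0.5  0.01 0.3 ] [ -1.77 -22.2  108.04  -1.39  66.19   2.95]
overB [0.45 0.02 0.39] [ -1.41 -30.54 104.56  -1.47  78.02   3.01]
placeG [0.5  0.11 0.29] [ 11.07 -19.67 106.59  -7.9   66.16  17.  ]
green [ 0.42 -0.16  0.23] [-25.49 -16.06 107.71  -0.    88.35 -43.89]
blue [ 0.47 -0.33  0.23] [-38.32   2.26  90.86   0.    86.88 -33.02]
blueup [ 0.47 -0.33  0.38] [-38.32   0.08  78.3    0.   101.62 -33.02]
1
view [0.42 0.13 0.39] None
placeB [0.5  0.01 0.3 ] None
overB [0.45 0.02 0.39] None
placeG [0.5  0.11 0.29] None
green [ 0.42 -0.16  0.23] [-25.49 -16.06 107.71  -0.    88.35 136.11]
blue [ 0.47 -0.33  0.23] [-38.32   2.26  90.86   0.    86.88 146.98]
blueup [ 0.47 -0.33  0.38] [-38.32   0.08  78.3    0.   101.62 146.98]
```

```bash
python3 - <<'E'
from h import *
from station import r
p=[.566,.058,-.078]
def snap(n):
    s=r.snapshot("wrist");np.savez(f"pics/{n}.npz",**s);return s["frame"][:,:,::-1]
r.reach([.445,-.25,.40],downori(5,0)); a=snap("wb")
r.reach(casept(p,[.02,-.03,.33]),caseori(p,0)); b=snap("wc")
cv2.imwrite("pics/wb.png",cv2.resize(a,(800,600),interpolation=cv2.INTER_CUBIC))
cv2.imwrite("pics/wc.png",cv2.resize(b,(800,600),interpolation=cv2.INTER_CUBIC))
s=r.sense();print(s["clock"],s["tcp_pos"],s["contact_force"])
E
```

```text
2.8333 [0.42718968 0.03785124 0.36511371] [ 0.20955995  0.06117386 -0.08739603]
```

View pics/wb.png

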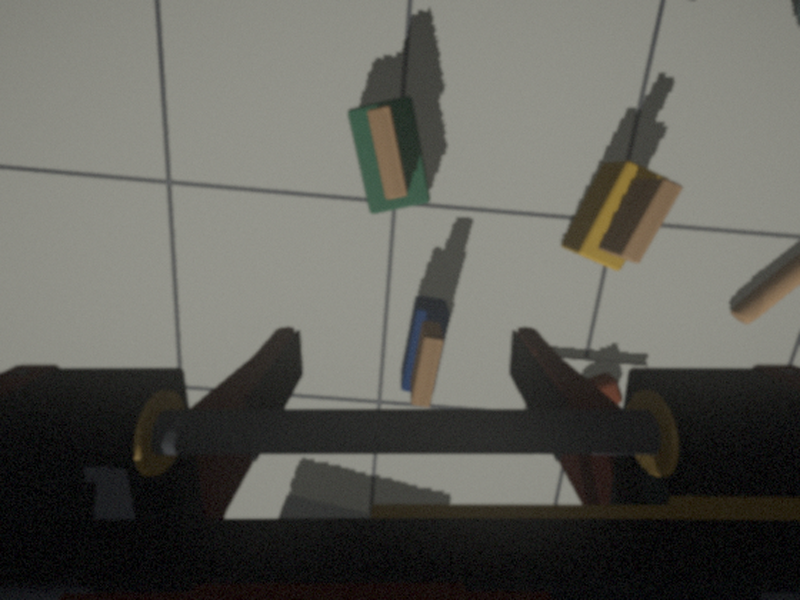

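View pics/wc.png

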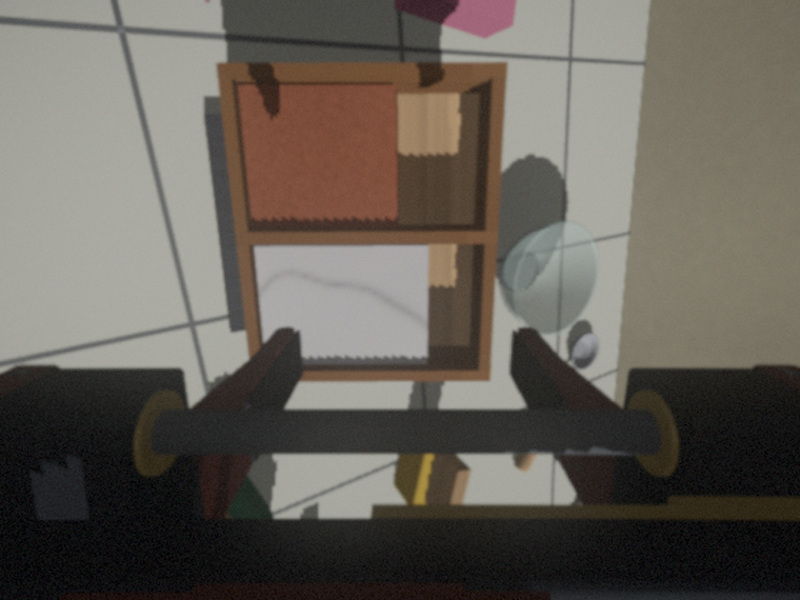

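wb: the green fin top has corners (367,109), (388,107), (407,196), (384,199). The blue fin top has (427,321), (445,322), (431,405), (411,404). wc: the case rim's outer corners are (218,64), (507,63), (490,381), (250,381). I'll fit these and check with an overlay crop.

```bash
python3 - <<'E'
from h import *
np.set_printoptions(precision=4,suppress=True)
o=lambda a:(np.array(a,float)+.5)*.7-.5
wb=dict(np.load("pics/wb.npz"));wc=dict(np.load("pics/wc.npz"));top=dict(np.load("pics/top0.npz"))
rim=[[-.083,.1,.045],[.083,.1,.045],[.083,-.1,.045],[-.083,-.1,.045]]
inn=[[-.075,.092,.045],[.075,.092,.045],[.075,-.092,.045],[-.075,-.092,.045]]
c,f=fitcase([(wc,rim,o([[218,64],[507,63],[490,381],[250,381]]))]);print("case",c,np.degrees(c[2]),f)
fin=[[-.008,.03,.0415],[.008,.03,.0415],[.008,-.03,.0415],[-.008,-.03,.0415]]
body=lambda h:[[-h,.04,.0035],[h,.04,.0035],[h,-.04,.0035],[-h,-.04,.0035]]
g,f=fitblk([(wb,fin,o([[367,109],[388,107],[407,196],[384,199]])),(wb,body(.025),o([[349,111],[411,97],[429,202],[372,212]]))],[.423,-.164,.3]);print("green",g,np.degrees(g[2]),f)
b,f=fitblk([(wb,fin,o([[427,321],[445,322],[431,405],[411,404]]))],[.466,-.325,-.1]);print("blue",b,np.degrees(b[2]),f)
np.savez("est.npz",c=c,g=g,b=b)
def crop(s,x0,y0,w,h,k,polys):
    im=cv2.resize(np.ascontiguousarray(s["frame"][y0:y0+h,x0:x0+w,::-1]),None,fx=k,fy=k,interpolation=cv2.INTER_CUBIC)
    for X in polys:
        u=((proj(s,X)-[x0,y0]+.5)*k-.5)
        cv2.polylines(im,[np.round(u*8).astype(int).reshape(-1,1,2)],True,(0,255,0),1,cv2.LINE_AA,3)
    return im
R,t=caseT(c); W=lambda P:np.array(P)@R.T+t
def B(p,P): return np.array(P)@Ro.from_euler('z',p[2]).as_matrix().T+[p[0],p[1],.0415]
rk=lambda L,y:[[-.075,y+.042,.038],[-.075+L,y+.042,.038],[-.075+L,y-.042,.038],[-.075,y-.042,.038]]
im1=crop(wc,145,35,220,240,2.5,[W(rim),W(inn),W(rk(.094,.048)),W(rk(.114,-.048))])
im2=crop(wb,240,60,80,235,2.55,[B(g,fin),B(g,body(.025)),B(b,fin),B(b,body(.015))])
h=max(im1.shape[0],im2.shape[0]);pad=lambda i:cv2.copyMakeBorder(i,0,h-i.shape[0],0,0,0)
cv2.imwrite("pics/fit.png",np.hstack([pad(im1),pad(im2)]))
# cross-check with top picture
print("top fin centres px",proj(top,[[g[0],g[1],.083],[b[0],b[1],.083]]),"seen",np.array([325,230])+np.array([[215,277],[632,114]])/7)
print("top case rim px",proj(top,W(rim)/1.)*800/560)
E
```

```text
case [ 0.5622  0.0619 -0.0795] -4.553770629925139 [-0.5492 -0.7143  0.4768  0.1477 -0.3186  0.2802  0.8897  0.4517]
green [ 0.4252 -0.1646  0.2766] 15.849236536069805 [-0.5491  0.5577  1.2628 -1.5355  0.0434  0.0758  0.4785  1.1098 -2.226
 -1.5311  0.2793 -1.4745  0.9513  0.6995 -2.2891  2.2711]
blue [ 0.468  -0.3144 -0.0883] -5.05837087860586 [-1.298   1.6162  0.5967  3.3117  0.0808 -5.619   0.2189 -7.1062]
top fin centres px [[355.7825 268.8882]
 [411.3213 245.9421]] seen [[355.7143 269.5714]
 [415.2857 246.2857]]
top case rim px [[318.92   376.1132]
 [313.5388 286.6647]
 [429.2237 283.9604]
 [430.1525 373.5223]]
```

View pics/fit.png

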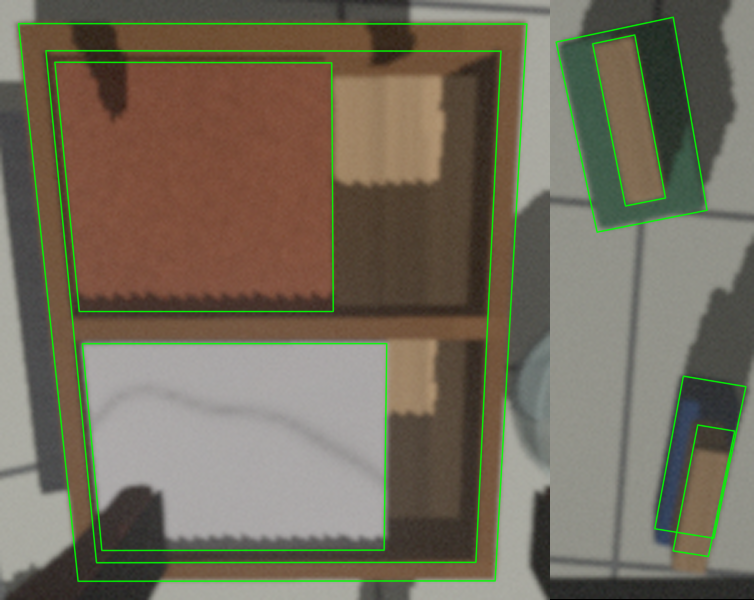

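The case and green fits overlay well, and both rocks sit as described. The blue fit is off along the fin: one fin end is in shadow and the other is near the gripper bar. I'll look at blue again, unobstructed.

```bash
python3 - <<'E'
from h import *
from station import r
r.reach([.467,-.385,.36],downori(-5,0)); s=r.snapshot("wrist");np.savez("pics/wb2.npz",**s)
u=proj(s,[[.467,-.32,.06]])[0];x0,y0=int(u[0]-65),max(0,int(u[1]-75));print(x0,y0,r.sense()["clock"])
cv2.imwrite("pics/wb2.png",cv2.resize(s["frame"][y0:y0+150,x0:x0+130,::-1],None,fx=4,fy=4,interpolation=cv2.INTER_CUBIC))
E
```

```text
211 58 4.4333
```

View pics/wb2.png

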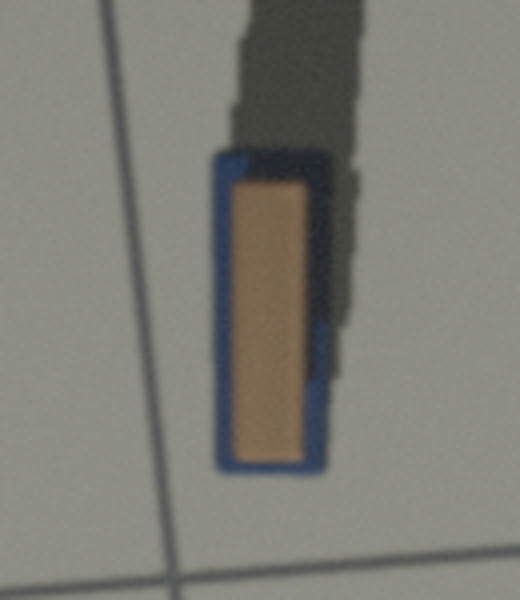

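The body top has corners (215,150), (330,150), (326,472), (217,473). The fin top has (231,181), (308,181), (304,462), (233,462). Now I'll fit, grasp blue and hover it over its gap.

```bash
cat >> h.py <<'E'
H=.072+.163   # TCP above block underside when gripped
def grasp(r,b,zhi=.36):
    o=downori(np.degrees(b[2]),0)
    r.reach([b[0],b[1],zhi],o); e=np.array([b[0],b[1],zhi])-r.sense()["tcp_pos"]
    r.servo_line(np.array([b[0],b[1],H])+e*[1,1,.5],o,.12)
    s=r.sense();print("pre",s["tcp_pos"],s["contact_force"])
    r.grab(30); s=r.sense();print("grip",s["opening"],s["tcp_pos"],s["orientation"],s["clock"])
    r.servo_line([b[0],b[1],.46],o,.25); s=r.sense();print("lift",s["opening"],s["contact_force"],s["clock"])
def tcpcase(r,c):
    s=r.sense();R,t=caseT(c); q=R.T@(s["tcp_pos"]-t); T=R.T@Ro.from_euler('xyz',s["orientation"],degrees=True).as_matrix()
    return q,Ro.from_matrix(T@np.array([[0,1,0],[1,0,0],[0,0,-1.]]).T).as_rotvec(degrees=True)
E
python3 - <<'E'
from h import *
from station import r
np.set_printoptions(precision=4,suppress=True)
E=dict(np.load("est.npz")); s=dict(np.load("pics/wb2.npz"));c=E["c"]
o=lambda a:(np.array(a,float)+.5)/4-.5+[211,58]
fin=[[-.008,.03,.0415],[.008,.03,.0415],[.008,-.03,.0415],[-.008,-.03,.0415]]
h=.015;body=[[-h,.04,.0035],[h,.04,.0035],[h,-.04,.0035],[-h,-.04,.0035]]
b,f=fitblk([(s,fin,o([[231,181],[308,181],[304,462],[233,462]])),(s,body,o([[215,150],[330,150],[326,472],[217,473]]))],[.466,-.32,-.09]);print("blue",b,np.degrees(b[2]),f)
assert abs(f).max()<1.6
E["b"]=b;np.savez("est.npz",**E)
grasp(r,b)
r.reach(casept(c,[.057,-.048,H+.10]),caseori(c,0))
s=r.snapshot("wrist");np.savez("pics/hov.npz",**s)
print(tcpcase(r,c),r.sense()["clock"])
cv2.imwrite("pics/hov.png",cv2.resize(s["frame"][:,:,::-1],(800,600),interpolation=cv2.INTER_CUBIC))
E
```

```text
blue [ 0.4682 -0.3245 -0.0952] -5.4563334460321995 [ 0.088  -0.5208 -0.1528 -0.3603  0.1114  0.2388 -0.0062  0.1043 -1.2972
 -0.5969  1.2258 -0.3304  0.8951  1.7508 -0.9518  1.2834]Traceback (most recent call last):
  File "<stdin>", line 9, in <module>
AssertionError
```

The fin corners fit to within about 0.5 px, and the result agrees with the top view (y=-0.3246). The body corners are rounded, which explains their larger residuals. I'll go ahead.

```bash
python3 - <<'E'
from h import *
from station import r
np.set_printoptions(precision=4,suppress=True)
E=dict(np.load("est.npz"));c=E["c"];b=E["b"]=np.array([.4682,-.3245,-.0945]);np.savez("est.npz",**E)
grasp(r,b)
r.reach(casept(c,[.057,-.048,H+.10]),caseori(c,0))
s=r.snapshot("wrist");np.savez("pics/hov.npz",**s)
print(tcpcase(r,c),r.sense()["clock"])
cv2.imwrite("pics/hov.png",cv2.resize(s["frame"][:,:,::-1],(800,600),interpolation=cv2.INTER_CUBIC))
E
```

```text
pre [ 0.468  -0.3268  0.2355] [-0.1699 -0.2294  0.5662]
grip 0.015865795014821906 [ 0.4678 -0.3266  0.2344] [-179.993    -0.003    84.5869] 7.0833
lift 0.015567388734040798 [-1.4507 -0.2111 -1.4814] 8.1333
(array([ 0.0575, -0.0488,  0.3351]), array([-0.0643,  0.005 , -0.0557])) 9.5
```

View pics/hov.png

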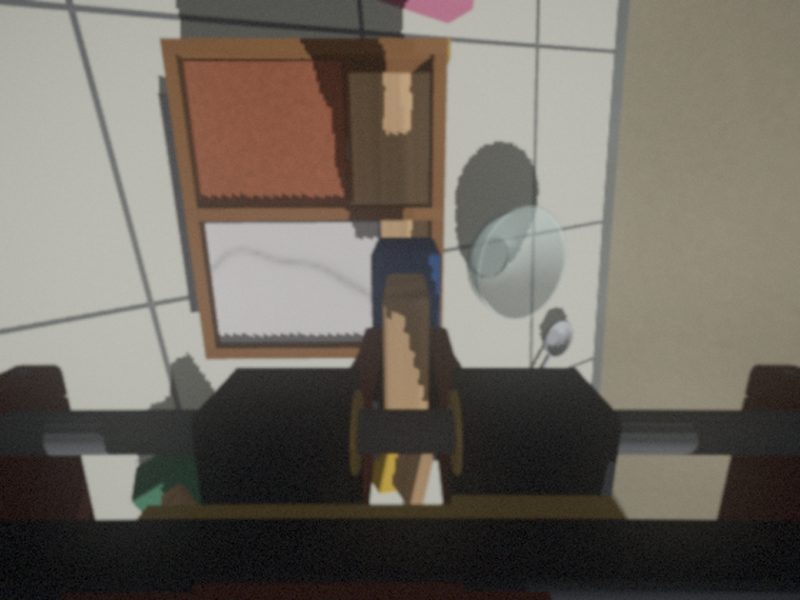

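The blue block is gripped (opening 15.6 mm) and hangs square. The rim corners in this view are (162,39), (450,38) and (208,357), and the block's near top edge is (376,238)–(438,238). I'll cross-check these against the case estimate.

```bash
python3 - <<'E'
from h import *
from station import r
np.set_printoptions(precision=4,suppress=True)
c=np.load("est.npz")["c"];s=dict(np.load("pics/hov.npz"));R,t=caseT(c)
o=lambda a:(np.array(a,float)+.5)*.7-.5
q,_=tcpcase(r,c);q=q+[0,.0021,-H]
f=lambda P:(proj(s,np.array(P)@R.T+t)+.5)/.7-.5
print("rim",f([[-.083,.1,.045],[.083,.1,.045],[-.083,-.1,.045],[.075,.092,.045],[.075,.004,.045]]))
print("block top near edge",f([q+[-.015,.04,.045],q+[.015,.04,.045]]),"bottom",f([q+[-.015,.04,0],q+[.015,.04,0]]))
print("fin top near",f([q+[-.008,.03,.083],q+[.008,.03,.083]]))
print("rock high end top",f([[.039,-.006,.038]]))
print(fitcase([(s,[[-.083,.1,.045],[.083,.1,.045],[-.083,-.1,.045]],o([[162,39],[450,38],[208,357]]))]))
im=s["frame"][90:260,230:330,::-1]
E
```

```text
rim [[160.9938  38.702 ]
 [448.5878  39.1264]
 [205.4856 358.9551]
 [434.5357  54.6606]
 [432.2563 208.2177]]
block top near edge [[368.4716 249.8661]
 [440.9421 249.7292]] bottom [[375.9884 235.9835]
 [433.7952 235.8736]]
fin top near [[380.4033 298.1094]
 [428.6698 298.0199]]
rock high end top [[377.107  223.0135]]
(array([ 0.5634,  0.0624, -0.0754]), array([ 0.3348, -0.3336, -0.1886, -0.1724, -0.0324,  0.8679]))
```

Everything agrees to about 1 mm, so I'll lower in steps with force checks.

```bash
cat >> h.py <<'E'
def lower(r,c,x,y,hs=(.052,.034,.02,.01,.005,.002,0,-.002,-.004),lim=12):
    o=caseori(c,0);R,_=caseT(c);e=np.zeros(3);f0=None
    for h in hs:
        g=np.array([x,y,H+h]); r.servo_line(casept(c,g+e),o,.06); r.wait(.1)
        q,a=tcpcase(r,c);F=R.T@r.sense()["contact_force"]
        if f0 is None: f0=F; e=np.clip(g-q,-.003,.003)
        print(h,q-[0,0,H],"F",F-f0,"t",r.sense()["clock"])
        if abs(F-f0).max()>lim: break
E
python3 - <<'E'
from h import *
from station import r
np.set_printoptions(precision=4,suppress=True)
c=np.load("est.npz")["c"]
lower(r,c,.0575,-.050)
E
```

```text
0.052 [ 0.0578 -0.0499  0.0526] F [0. 0. 0.] t 10.55
0.034 [ 0.0573 -0.0501  0.0334] F [ 0.4052 -1.1962 -0.7584] t 11.1083
0.02 [ 0.0572 -0.0501  0.0193] F [0.1821 0.1389 0.3321] t 11.5917
0.01 [ 0.0572 -0.0501  0.0092] F [0.1825 1.1652 0.1848] t 12.0083
0.005 [ 0.0572 -0.0501  0.0043] F [-0.3506  0.1776 -1.6068] t 12.3583
0.002 [ 0.0572 -0.0501  0.0013] F [0.2155 0.2061 0.2983] t 12.7083
0 [ 0.0575 -0.0501 -0.0003] F [ 0.7355 -1.2652  2.2538] t 13.0583
-0.002 [ 0.0578 -0.0501 -0.0003] F [-6.0702 -2.3304 18.7586] t 13.4083
```

Blue is seated: depth is -0.3 mm and the normal force rises at the floor. I'll release, retreat, and take one combined view of seated blue and close-up green.

```bash
python3 - <<'E'
from h import *
from station import r
np.set_printoptions(precision=4,suppress=True)
E=np.load("est.npz");c,g=E["c"],E["g"]
r.let_go(); q,_=tcpcase(r,c)
r.servo_line(casept(c,[.057,-.05,H+.13]),caseori(c,0),.15)
r.reach(casept(c,[.03,-.10,H+.13]),caseori(c,0))
s=r.snapshot("wrist");np.savez("pics/pl1.npz",**s)
u=proj(s,[casept(c,[.03,-.048,.04])])[0].astype(int);x0,y0=max(0,u[0]-60),max(0,u[1]-75)
a=cv2.resize(s["frame"][y0:y0+150,x0:x0+120,::-1],None,fx=3,fy=3,interpolation=cv2.INTER_CUBIC);print("A",x0,y0,a.shape)
o=downori(17,0); R=Ro.from_euler('xyz',o,degrees=True).as_matrix()
r.reach(np.array([g[0],g[1],.36])-.065*R[:,0],o); s=r.snapshot("wrist");np.savez("pics/wg.npz",**s)
u=proj(s,[[g[0],g[1],.06]])[0].astype(int);x0,y0=max(0,u[0]-50),max(0,u[1]-75)
b=cv2.resize(s["frame"][y0:y0+150,x0:x0+100,::-1],None,fx=4,fy=4,interpolation=cv2.INTER_CUBIC);print("B",x0,y0,b.shape,r.sense()["clock"])
h=max(a.shape[0],b.shape[0]);pad=lambda i:cv2.copyMakeBorder(i,0,h-i.shape[0],0,0,0)
cv2.imwrite("pics/ab.png",np.hstack([pad(b),pad(a)]))
E
```

```text
A 224 68 (450, 360, 3)
B 232 57 (600, 400, 3) 16.9083
```

View pics/ab.png

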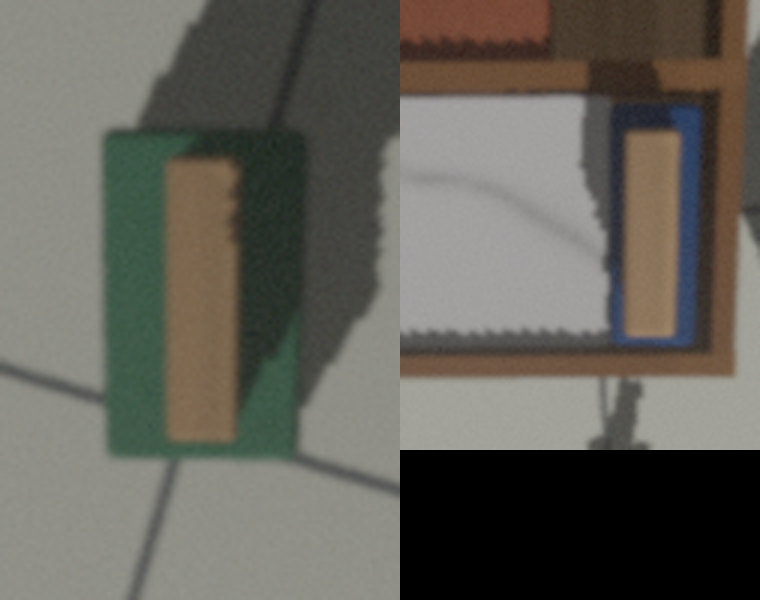

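Blue is seated squarely between the grey rock and the high wall. In the green crop (left) the fin top is (166,157), (238,157), (236,441), (167,441) and the body top is (103,132), (305,132), (298,457), (108,457). Next I'll fit green, grasp it, hover and lower.

```bash
python3 - <<'E'
from h import *
from station import r
np.set_printoptions(precision=4,suppress=True)
E=dict(np.load("est.npz")); s=dict(np.load("pics/wg.npz"));c=E["c"]
o=lambda a:(np.array(a,float)+.5)/4-.5+[232,57]
fin=[[-.008,.03,.0415],[.008,.03,.0415],[.008,-.03,.0415],[-.008,-.03,.0415]]
h=.025;body=[[-h,.04,.0035],[h,.04,.0035],[h,-.04,.0035],[-h,-.04,.0035]]
g,f=fitblk([(s,fin,o([[166,157],[238,157],[236,441],[167,441]])),(s,body,o([[103,132],[305,132],[298,457],[108,457]]))],E["g"]);print("green",g,np.degrees(g[2]),f)
assert abs(f).max()<2.5 and np.hypot(*(g-E["g"])[:2])<.006
E["g"]=g
grasp_clock=r.sense()["clock"]
od=downori(np.degrees(g[2]),0)
r.reach([g[0],g[1],.36],od); r.servo_line([g[0],g[1],H+.001],od,.12); r.wait(.2)
r.grab(30); s=r.sense(); tx=Ro.from_euler('xyz',s["orientation"],degrees=True).as_matrix()[:,0]
off=tx@(np.array([g[0],g[1],0])-s["tcp_pos"]*[1,1,0]); print("grip",s["opening"],s["tcp_pos"],s["orientation"],"off",off)
E["off"]=off;np.savez("est.npz",**E)
r.servo_line([g[0],g[1],.46],od,.25)
r.reach(casept(c,[.047,.048-off,H+.12]),caseori(c,0)); r.wait(.2)
s=r.sense();print(s["opening"],tcpcase(r,c),s["clock"])
s=r.snapshot("wrist");np.savez("pics/hov2.npz",**s)
cv2.imwrite("pics/hov2.png",cv2.resize(s["frame"][:,:,::-1],(800,600),interpolation=cv2.INTER_CUBIC))
E
```

```text
green [ 0.4253 -0.1643  0.2922] 16.743910909915673 [-0.4927 -0.3672  0.6691 -0.3003  0.4766  0.5168 -0.2739  0.4635 -1.2297
 -1.1564  0.7625 -0.9708  0.5299  1.347  -0.7804  1.2044]
grip 0.015771528568749804 [ 0.4253 -0.1643  0.2359] [-179.9909   -0.0067  106.7433] off -2.2141651357170993e-05
0.016013572092723888 (array([0.0475, 0.0472, 0.3549]), array([-0.0644,  0.0116, -0.0798])) 22.1417
```

View pics/hov2.png

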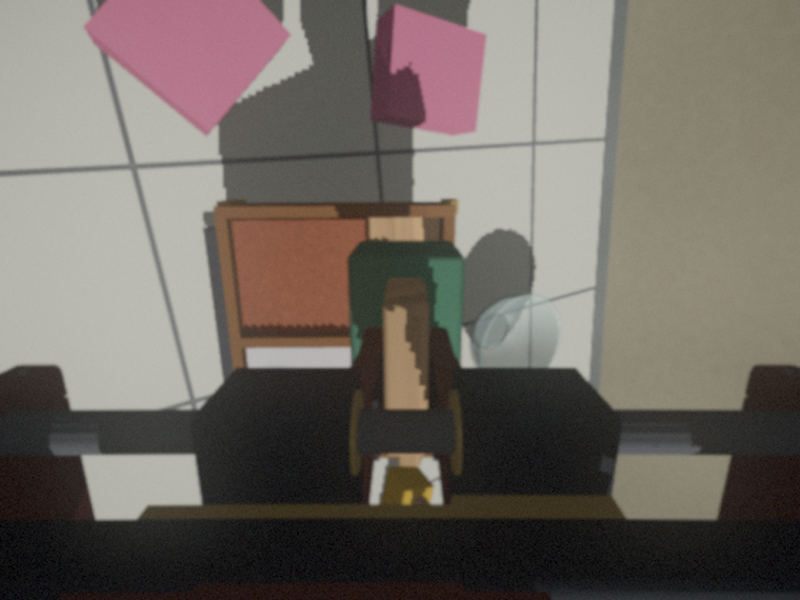

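Green is held square over its gap: body edges are at x≈350 and 462, and the case's right wall is at ≈455. It lines up with the fit, so I'll lower it.

```bash
python3 - <<'E'
from h import *
from station import r
np.set_printoptions(precision=4,suppress=True)
E=np.load("est.npz");c=E["c"]
lower(r,c,.0475,.048,hs=(.055,.034,.02,.01,.005,.002,0,-.002,-.004))
E
```

```text
0.055 [0.0477 0.048  0.0555] F [0. 0. 0.] t 23.525
0.034 [0.0474 0.048  0.0335] F [ 0.4639 -0.3139 -0.8954] t 24.1333
0.02 [0.0474 0.0479 0.0195] F [-0.0058 -0.4028 -2.4836] t 24.6167
0.01 [0.0473 0.0479 0.0094] F [-0.1742  0.0036 -1.0248] t 25.0333
0.005 [0.0473 0.048  0.0044] F [-0.346  -0.658  -0.3513] t 25.3833
0.002 [0.0472 0.048  0.0014] F [-0.4982  0.3778 -0.7051] t 25.7333
0 [0.0475 0.0479 0.0013] F [-7.7501 -3.0377 16.0703] t 26.0833
```

```bash
python3 - <<'E'
from h import *
from station import r
c=np.load("est.npz")["c"]
r.let_go()
r.servo_line(casept(c,[.0475,.048,H+.13]),caseori(c,0),.15)
r.reach(casept(c,[.02,-.06,H+.14]),caseori(c,0)); r.wait(.3)
s=r.snapshot("wrist");t=r.snapshot("scene")
a=cv2.resize(s["frame"][20:290,130:390,::-1],None,fx=1.6,fy=1.6,interpolation=cv2.INTER_CUBIC)
b=cv2.resize(t["frame"][150:290,180:390,::-1],(380,253),interpolation=cv2.INTER_CUBIC)
b=cv2.copyMakeBorder(b,0,a.shape[0]-b.shape[0],0,0,0);cv2.imwrite("pics/end.png",np.hstack([a,b]))
R,tt=caseT(c)
for n,q,h in(("blue",[.057,-.048],.015),("green",[.047,.048],.025)):
    X=np.array([[q[0]+i*.008,q[1]+j*.03,.083] for i,j in((-1,1),(1,1),(1,-1),(-1,-1))])@R.T+tt
    print(n,(proj(s,X)-[130,20])*1.6)
print(r.sense()["clock"])
E
```

```text
blue [[295.2574892  221.81932712]
 [322.76277133 221.81117506]
 [318.63359421 320.03035227]
 [292.60582867 320.01695118]]
green [[281.39296194  38.50920589]
 [311.72179901  38.4651774 ]
 [307.71069235 157.2778616 ]
 [279.22938307 157.29473877]]
29.2083
```

View pics/end.png

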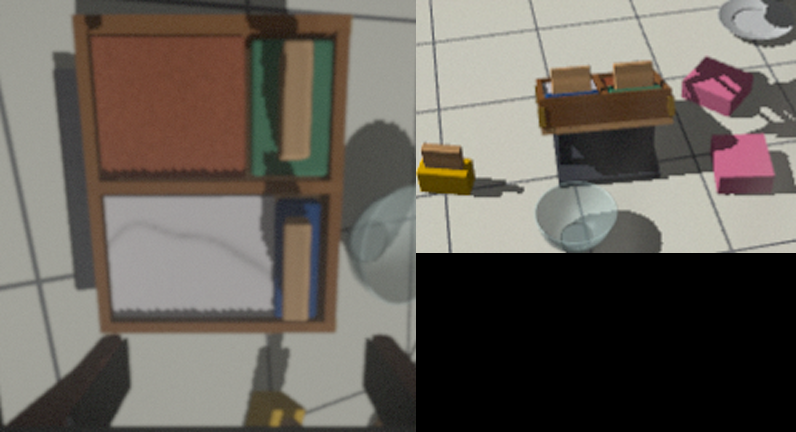

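Both blocks are seated with fins up, and the bystanders and pink slabs are undisturbed. The green fin is where predicted. The blue fin shows about 9 px down-slope of the gap centre, so I'll check that numerically for a slide or a tilt.

```bash
python3 - <<'E'
from h import *
from station import r
np.set_printoptions(precision=1,suppress=True)
c=np.load("est.npz")["c"];R,tt=caseT(c)
s1=dict(np.load("pics/pl1.npz"));s2=r.snapshot("wrist");np.savez("pics/end.npz",**s2)
A=lambda s:(proj(s,P)+.5-[224,68])*3-.5+[400,0]
Bf=lambda s:(proj(s,P)+.5-[130,20])*1.6-.5
for x in(.057,.054):
    P=np.array([[x-.008,-.018,.083],[x+.008,-.018,.083],[x+.008,-.078,.083],[x-.008,-.078,.083],[x-.015,-.008,.045],[x+.015,-.008,.045],[x+.015,-.088,.045],[x-.015,-.088,.045]])@R.T+tt
    print(x,"\nab\n",A(s1).T,"\nend\n",Bf(s2).T)
P=np.array([[.075,-.004,.045],[.075,-.092,.045],[.039,-.006,.038],[.039,-.09,.038]])@R.T+tt
print("wall/rock",Bf(s2).T)
cv2.imwrite("pics/end2.png",cv2.resize(s2["frame"][130:240,260:360,::-1],None,fx=5,fy=5,interpolation=cv2.INTER_CUBIC))
E
```

```text
0.057 
ab
 [[648.3 704.4 697.8 645.1 618.7 711.1 703.  616.9]
 [128.  127.7 335.4 335.6 102.1 101.6 344.6 344.9]] 
end
 [[295.4 322.9 318.8 292.8 279.3 325.  320.1 277.2]
 [221.6 221.6 319.8 319.8 200.2 200.2 316.7 316.7]]
0.054 
ab
 [[637.8 693.9 687.9 635.2 609.4 701.9 694.4 608.3]
 [128.  127.8 335.5 335.7 102.2 101.7 344.6 344.9]] 
end
 [[290.3 317.8 313.9 287.9 274.7 320.4 315.8 272.9]
 [221.6 221.6 319.8 319.8 200.2 200.2 316.7 316.7]]
wall/rock [[329.9 324.1 274.1 272.3]
 [194.  322.1 196.6 316.4]]
```

I'm out of picture views, but the numbers are clear. In `ab`, blue's body matches x≈.054, while its fin top (624–680) is another ~4 mm down-slope of prediction. So blue is leaning on the rock by about 0.09–0.1 rad, which is right at the limit. I'll mend it: regrip the fin, bring it upright, slide its base down against the rock so it can't lean, and let go. I'll verify by image code.

```bash
cat >> h.py <<'E'
def finmeas(r,c,xs,y,h,n=5):  # tan fin edges at mid-fin row -> case x of fin top centre
    s=r.snapshot("wrist");R,t=caseT(c)
    W=lambda P:np.array(P)@R.T+t
    u=proj(s,W([[xs+d,y,h] for d in np.linspace(-.03,.03,241)]))
    u=[proj(s,W([[xs+d,y+k,h] for d in np.linspace(-.03,.03,241)])) for k in np.linspace(-.022,0.005,n)]
    out=[]
    for v in u:
        p=cv2.remap(s["frame"].astype(np.float32),v[:,0].astype(np.float32)[None],v[:,1].astype(np.float32)[None],cv2.INTER_LINEAR)[0]
        m=p[:,0]-p[:,2]   # red minus blue: tan is high, blue/green body low
        k=np.where(m>.5*np.percentile(m,90))[0]; lab=np.split(k,np.where(np.diff(k)>1)[0]+1); l=max(lab,key=len)
        out.append([xs-.03+l[0]*.00025,xs-.03+l[-1]*.00025])
    return np.median(out,0)
E
python3 - <<'E'
from h import *
from station import r
np.set_printoptions(precision=4,suppress=True)
c=np.load("est.npz")["c"];o=caseori(c,0);R,_=caseT(c)
print("before: blue",finmeas(r,c,.054,-.048,.083),"green",finmeas(r,c,.047,.048,.083))
y=-.049
r.reach(casept(c,[.055,y,H+.13]),o); r.wait(.2)
lower(r,c,.055,y,hs=(.055,.02,.001),lim=8)
r.grab(15); r.wait(.2); F0=R.T@r.sense()["contact_force"]
q,_=tcpcase(r,c);print("grip",r.sense()["opening"],q-[0,0,H],F0)
x=q[0];z=q[2]+.001
for i in range(9):
    r.servo_line(casept(c,[x,y,z]),o,.03); r.wait(.1)
    q,_=tcpcase(r,c);F=R.T@r.sense()["contact_force"];print(x,q-[0,0,H],F)
    if i and F[0]>7: break
    x-=.0007
E
```

```text
before: blue [0.0425 0.0575] green [0.0393 0.0555]
0.055 [ 0.0552 -0.049   0.0555] F [0. 0. 0.] t 31.3333
0.02 [ 0.0551 -0.049   0.02  ] F [ 0.1001  0.4442 -0.4551] t 32.175
0.001 [ 0.0549 -0.049   0.0005] F [-0.0418  0.0211 -0.2463] t 32.7417
grip 0.01595054361226081 [ 0.0546 -0.049   0.0003] [-0.1882 -0.1267 -0.6129]
0.05463595816608786 [ 0.0546 -0.049   0.0013] [-0.5777 -0.2984 -1.4934]
0.05393595816608786 [ 0.0539 -0.049   0.0013] [-0.355  -0.1431 -0.1724]
0.05323595816608786 [ 0.0533 -0.049   0.0014] [ 0.2945 -0.4691 -1.1953]
0.05253595816608786 [ 0.053  -0.049   0.0016] [ 3.8625  0.3046 -4.1147]
0.05183595816608786 [ 0.0526 -0.049   0.0018] [ 6.0653  0.224  -3.8763]
0.05113595816608786 [ 0.0523 -0.049   0.002 ] [ 6.5166  0.9373 -4.1414]
0.05043595816608786 [ 0.052  -0.049   0.0024] [ 8.8121  1.2345 -4.8477]
```

Contact with the rock starts at x≈0.053. I'll ease back to light contact, seat it, release and measure.

```bash
python3 - <<'E'
from h import *
from station import r
np.set_printoptions(precision=4,suppress=True)
c=np.load("est.npz")["c"];o=caseori(c,0);R,_=caseT(c);y=-.049
for h in(.002,.001,0,-.001,-.002,-.003):
    r.servo_line(casept(c,[.0531,y,H+h]),o,.03); r.wait(.1)
    q,_=tcpcase(r,c);F=R.T@r.sense()["contact_force"];print(h,q-[0,0,H],F)
    if F[2]>8: break
r.let_go(); r.servo_line(casept(c,[.053,y,H+.13]),o,.15)
r.reach(casept(c,[.02,-.06,H+.14]),o); r.wait(.4)
for h in(.083,): print("blue",finmeas(r,c,.054,-.048,h),"green",finmeas(r,c,.047,.048,h))
s=r.snapshot("wrist");np.savez("pics/end3.npz",**s)
# blue body top edges at z=.045: blue minus red profile beyond the fin's near end (shadowed) and rock / wall marks
for yy in(-.0835,-.086):
    X=np.array([[x,yy,.045] for x in np.arange(.03,.080,.001)])@R.T+caseT(c)[1];u=proj(s,X).astype(np.float32)
    p=cv2.remap(s["frame"].astype(np.float32),u[:,0][None],u[:,1][None],cv2.INTER_LINEAR)[0];print(yy,(p[:,2]-p[:,0]).astype(int))
print(r.sense()["clock"])
E
```

```text
0.002 [ 0.0532 -0.049   0.0023] [ 1.5644 -0.3234  0.4019]
0.001 [ 0.0532 -0.049   0.001 ] [ 2.8006  0.3185 -0.6801]
0 [ 0.0533 -0.049   0.0002] [2.1972 0.8934 2.9625]
-0.001 [ 0.0534 -0.049   0.0002] [-2.0363  0.0917 12.2593]
blue [0.0457 0.0615] green [0.0393 0.0558]
-0.0835 [ -3  -3  -1  -2  -2  -2  -3  -1   2  10  22  33  40  43  43  42  40  32
  15  -8 -29 -41 -46 -48 -47 -48 -48 -49 -49 -48 -48 -50 -48 -49 -51 -52
 -48 -37 -21  -9 -10 -13 -11 -12 -21 -32 -40 -43 -44 -43]
-0.086 [ -3  -3  -3  -3  -5  -5  -4  -4  -3   3  15  26  34  36  38  39  38  33
  21  -1 -27 -40 -46 -48 -49 -48 -49 -49 -49 -50 -49 -48 -49 -51 -52 -51
 -47 -40 -29 -19 -12 -13 -13 -17 -23 -31 -39 -42 -44 -45]
40.9083
```

Blue now stands upright: its fin top centre is 53.6 mm, against a grip centre of 53.3 mm at release. Its base rests against the rock. Green is unchanged at 47.5 mm.

```bash
python3 -c "
from station import r
r.wait(.3);print(r.hand_in(),r.sense()['clock'])"
```

```text
the job is handed in; nothing more can be done
the job is handed in; nothing more can be done
```

The job is handed in. The blue block is above the grey rock and the green block above the red-brown rock, both on the case floor with fins up and released.

- **Mended:** After the first release, blue leaned down-slope against the rock by about 0.1 rad, right at the limit. I regripped it, slid its base down against the rock, seated it again and let go.
- **Blue, last checks:** The fin top centre is at case x = 53.6 mm, against a grip centre of 53.3 mm at release, so it stands upright. It was seated to within 0.2 mm by the tool position, with the floor force felt.
- **Green, last checks:** The fin top centre is at 47.5 mm, as placed. Floor contact came about 1 mm above the nominal depth. Gripping it about 1 mm high explains that.
- **Other objects:** Before the mend, the camera views showed both rocks in place, with the yellow block, the far bowl and the pink slabs undisturbed. The left bowl, jar and sample tile were not in those last views, and I made no move near them. The arm was clear of everything at the end, with the clock at about 41 s.
- **Not confirmed by eye:** I had used all 12 picture views, so I checked blue's final pose only by image code and tool readings.

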